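Hold a trimming board's fence unlocked at the marked angle

ROBOT

A 6-joint arm with a two-finger parallel gripper is mounted at the origin on the work surface; the furniture and walls round the work are solid. World frame = base frame: x ahead of the robot, y to its left, z up, the work surface at z = 0. Lengths are in m, angles in rad, forces in N, time in s.
With the tool pointing down it reaches from about 0.425 to 0.95 m from the base axis. Payload 14.7 kg.
Tool frame: the origin (TCP) lies on the centre line of the jaws, within the pads' length; the fingertips stand ahead of it and the grasp point (between the pads) lies 8 mm behind it (bot.finger_overhang is the z of the fingertips in the tool frame, in m); z points along the fingers, y is the direction in which the jaws open and shut (so a half turn about z gives the same grasp; the last joint's range is limited). The gripper opens to 85 mm and grips with 20 to 120 N. Pads are 22 mm wide; open, the fingers measure 114 mm over their backs; the gripper's body (76 mm by 85 mm) begins 54 mm behind the grasp point. The pads swing forward as they close: fully open they stand 13 mm farther back than shut.
Start: joints at [-1.272, 0.48, 1.596, -0, 1.065, -0.047], TCP at [0.22, -0.612, 0.242] pointing down, gripper open.
Joint ranges: [-2.75, 2.75], [-0.82, 2.05], [0.23, 2.67], [-1.56, 4.7], [0.09, 2.69], [-2.92, 2.92]. Speed limits (rad/s): [1.89, 1.89, 2.39, 3.01, 3.01, 3.01].

INTERFACE

Orientations are given as a unit quaternion [x, y, z, w].
In Python, from rig import sensors, capture, job, bot gives the robot as it stands.
- The arm moves only by the tool step_arm, never from a script. Its argument "series" is a list of rows, each an object with "dp": the shift along the tool's x, y, z in cm, a list of three; "twist": the turn about the tool's z in degrees. A call has 1 to 8 rows; each row is the pose to reach, as a shift and turn from the pose commanded when the call began, along the tool's axes at that moment; what a row does not reach only later rows make up. A row lasts 1/8 s, in which the tool goes at most 62.5 mm and 10.7 degrees, less where a joint would pass 70% of its speed; a pose out of reach is approached as far as the arm can. A call with a gripper value outside its range is refused whole. "grip" is the opening, from 0 (shut) to 1 (fully open), set as the call begins (left out, the last holds). The fingers move at their own pace and stop on an object; "newtons" is the grip in N (left out, the last holds). Time passes only in rows, so rows that repeat a pose let the fingers close. It gives the time, the measured TCP pose, the force and the opening at its end, in the units of the state.
- sensors.get_state(): the state, without advancing time (a new reading comes with each control period).
- capture(name): name is "side" or "top"; returns a dict with "color" (480x640x3 uint8, red, green, blue), "depth" (480x640 float32, m along the optical axis (not along the pixel's ray), 0 where there is no reading), "camera_matrix" (3x3 intrinsics, pixels), "k1" (the pictures are not rectified: a ray, as slopes to the right and down, at radius r is drawn at 1 + k1 r^2 times it, then the intrinsics apply), "R" (3x3) and "t" (3): a world point X has camera coordinates R X + t. Camera axes: x right, y down, z forward; pixel columns grow to the right and rows downward; lengths in m; the calibration is good to about 2 mm. A picture is of the moment at which its call begins.
- job.sign_off(): hands the job in, once; it reports no verdict.
The state is a dict: "time": time; "qpos": joint angles; "dq": joint speeds; "tau": joint torques, N m; "tool_pos": TCP position; "tcp_rot": TCP orientation; "contact_force": force on the tool from outside, world axes, zero at the start; "ft_torque": the same for the moment, N m; "finger_gap": finger opening in m.
Only numpy, scipy, OpenCV 4.12 (cv2) and the standard library are available. Lean on these libraries where they do the work, as an engineer would, in place of code of your own. Each camera call takes 0.05 s, during which the arm holds its last target. There are 200 camera calls.

TASK

The swing fence of the grey angle board is locked by a sprung index pin with an orange knob. Pull the knob straight up until the pin is fully out of its hole, then, keeping it pulled, swing the fence until its tip points at the red marker on the board. There is no hole at that angle, so finish still gripping the knob, the pin held fully up and the fence still at the marker; do not push the marker along or disturb the other things on the desk.

Things in the scene. Friction and masses are not known exactly. Their poses are not given: they have to be found in the camera images.
- board: Grey angle board, 190 x 250 mm, top 14 mm above the desk, fixed. Origin mid underside; z up, x away from the robot (turned up to 12 degrees). The upright fence pivot is at board x = -75 mm, y = 0. A steel index sector (top 18 mm above the desk) on it has two locking holes 125 mm from the pivot, at fence angles 0 and 1.57 rad.
- plunger (a joint): Lift of the sprung index pin, m: 0 = seated (pin 8 mm deep in its hole), 0.020 = fully up at its stop, the pin's end then 12 mm above the sector. A spring pulls it down with 6 N when seated and 10 N when fully up; let go, it drops back.
- knob_grip (a point): On the axis of the orange knob at grip height, 64 mm above the desk while seated; rises with it. Knob 23 mm across from 52 to 69 mm above the desk, flaring to a 27 mm rim at 72 to 76 mm (top); below it a 17 mm dark barrel down to the fence. It stands on the fence 125 mm from the pivot and spins freely on its axis (the hand need not turn with the fence).
- fence_tip (a point): Tip of the fence, on its centre line, 150 mm from the pivot, 28 mm above the desk. The fence is an aluminium bar 30 mm wide, narrowing to this tip. As found (angle 0) it is locked, pointing 45 degrees to the right (-y) of the board's x axis; it swings counter-clockwise from above. Friction 0.05 N m; stays where left. With the pin in its hole (1.5 mm play) it cannot turn.
- marker_tip (a point): Where the fence's tip must come: 150 mm from the pivot, 2 mm before the point of the red marker. The marker is a red pointer 14 mm wide, 26 mm long, top 25 mm above the desk, at the outer edge of the sector, pointing at the pivot, at a fence angle of 0.4 to 1.15 rad; stiff, to be left where it is.
- mug: Bystander, white mug, 92x127x95 mm, origin at the middle of its underside
- tape_dispenser: Bystander, black tape dispenser, 150x50x77 mm, origin at the middle of its underside
- pen_pot: Bystander, black pot with pens, 80 mm wide, 147 mm tall, origin at the middle of its underside

How it is judged:
On the way, in this order (a step that is already met when the one before it is completed fails the run):
1. the pin is pulled fully up while the fence is still at its first hole (value of joint plunger above 0.016 m and distance of fence_tip from where it was at the start of the episode below 0.012 m and contact force between the fingers and knob above 2 N), for 0.1 s.
2. the fence points at the marker with the pin held up (value of joint plunger above 0.016 m and horizontal distance between fence_tip and marker_tip below 0.008 m and contact force between the fingers and knob above 2 N), for 0.2 s.
At the end, for the whole second after the job is handed in: The fingers still hold the knob (more than 2 N), and the pin is lifted more than 16 of its 20 mm; the fence's tip stays within 8 mm (horizontally) of marker_tip (all of step 2); the arm keeps its last pose, push and grip.
It fails at once if the pin is let down towards the sector away from its first hole (distance of fence_tip from where it was at the start of the episode above 0.015 m and value of joint plunger below 0.012 m).
It fails at once if the red marker is pushed along by more than 6 mm (distance of marker_tip from where it was at the start of the episode above 0.006 m).
It fails at once if a bystander is moved by more than 20 mm (distance of any of mug, tape_dispenser, pen_pot from where it was at the start of the episode above 0.02 m).
It also fails if it takes over 38 s, if anything falls off the work surface, if the arm or the gripper's body presses on something with over 40 N, if the wrist force passes 120 N, or if a joint passes its speed limit or range.

## Working session

There is one attempt and no reset: what is moved stays moved. The work goes in short steps, Python scripts to look and compute and a tool call to move; the robot and the scene stay as the last step left them, time stands still between calls to the robot, and variables do not carry over. Pictures are saved under pics/ and viewed, about 8 in all and at most 12, crops included, and the job is handed in when it is done.

Besides the shell and the picture viewer there is one more tool, called after ">>>" as name(argument=value, ...), one argument or row to a line, values as JSON. step_arm: Moves the arm, as the interface text tells. Its arguments: {"type":"object","properties":{"series":{"type":"array","items":{"type":"object","properties":{"dp":{"type":"array","items":{"type":"number"}},"twist":{"type":"number"}}}},"grip":{"type":"number"},"newtons":{"type":"number"}},"required":["series"]}

```bash
mkdir -p pics
cat > h.py <<'E'
import numpy as np, cv2
from rig import sensors, capture, job, bot
def ray(c,u,v):
    K=c["camera_matrix"]; d=np.array([c["k1"],0,0,0,0],float)
    p=cv2.undistortPoints(np.array([[[u,v]]],float),K,d)[0,0]  # r^2 model
    return -c["R"].T@c["t"], c["R"].T@np.array([p[0],p[1],1.])
def onz(c,u,v,z):
    o,d=ray(c,u,v); return o+d*(z-o[2])/d[2]
def dep(c,u,v):
    o,d=ray(c,u,v); return o+d*c["depth"][int(v),int(u)]
def proj(c,X):
    p=c["R"]@np.array(X)+c["t"]; s=p[:2]/p[2]; s=s*(1+c["k1"]*(s@s)); K=c["camera_matrix"]
    return K[:2,:2]@s+K[:2,2]
def blobs(c,lo,hi,amin=30):
    hsv=cv2.cvtColor(c["color"],cv2.COLOR_RGB2HSV); m=cv2.inRange(hsv,np.array(lo),np.array(hi))
    n,l,s,ce=cv2.connectedComponentsWithStats(m)
    return [(s[i],ce[i],l==i) for i in range(1,n) if s[i][4]>=amin]
E
python3 - <<'E'
from h import *
import pickle
for n in("top","side"):
    c=capture(n); pickle.dump(c,open(n+".pkl","wb"))
    cv2.imwrite(f"pics/{n}0.png",c["color"][:,:,::-1])
    print(n,-c["R"].T@c["t"],c["k1"])
    for nm,lo,hi in(("or",(7,150,100),(20,255,255)),("red",(0,150,80),(5,255,255)),("red2",(172,150,80),(180,255,255))):
        for s,ce,l in blobs(c,lo,hi): print(nm,s,ce,dep(c,*ce))
s=sensors.get_state();print(s["tool_pos"],s["tcp_rot"],s["finger_gap"],bot.finger_overhang)
E
```

```text
top [ 0.27459022 -0.14319644  1.49481159] -0.19268596044358294
or [228 234  10  10  73] [232.79452055 238.32876712] [0.42442673 0.05450826 0.07879051]
red [466 206  13   7  55] [471.87272727 208.90909091] [ 0.47733223 -0.51097367  0.12351341]
side [ 0.18500141 -0.96505371  0.78377764] -0.08775705739363969
red [327 186   9   5  31] [331.41935484 188.09677419] [0.50209383 0.08345027 0.02351072]
red [403 316  19  26 120] [411.19166667 329.55833333] [ 0.47935376 -0.52498498  0.13349413]
red [  0 446   6  14  33] [  1.90909091 451.42424242] [-0.69243072 -0.1214365  -0.73592033]
red [ 15 454  12  26 107] [ 21.4953271 467.3271028] [-0.61067487 -0.19218449 -0.73361587]
[ 0.22023912 -0.61120695  0.24176117] [ 9.85091258e-01  1.72031870e-01 -5.89277883e-05 -4.94972767e-04] 0.08525365100923608 0.011
```

View pics/top0.png

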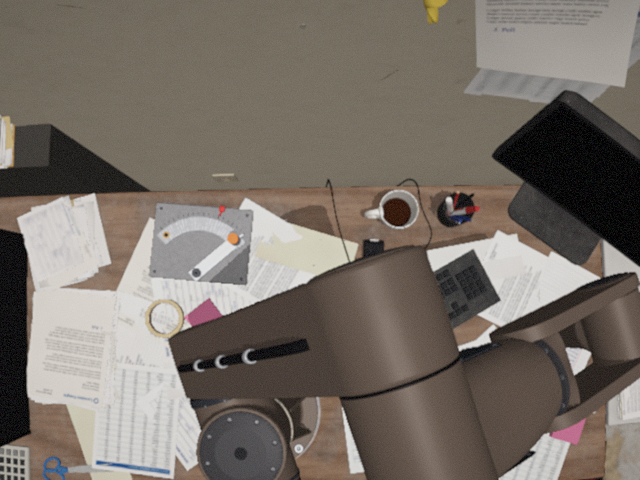

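View pics/side0.png

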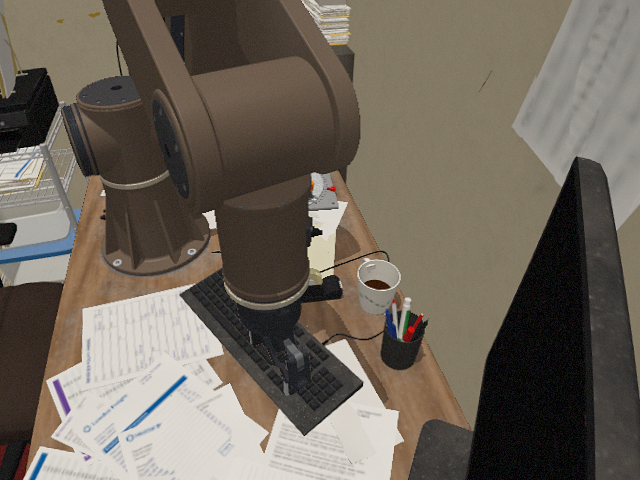

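The top view shows the board at about (202,243), with the knob at (233,238), the pivot cap near (197,273) and the red marker near (221,210). The mug, pot and dispenser are to the right at columns 370–475. The side view sees the board only partly, behind the arm. Next I'll measure these points on an enlarged crop.

Run:
```python
from h import *
import pickle
c=pickle.load(open("top.pkl","rb"))
im=c["color"][190:295,140:265]
cv2.imwrite("pics/crop.png",cv2.resize(im[:,:,::-1],None,fx=6,fy=6,interpolation=cv2.INTER_CUBIC)[:600,:750])
b=blobs(c,(5,120,90),(20,255,255),20)
for s,ce,l in b:
    if 140<ce[0]<265 and 190<ce[1]<295: print("or",s,ce,onz(c,*ce,.076))
for lo,hi in(((0,110,80),(4,255,255)),((172,110,80),(180,255,255))):
  for s,ce,l in blobs(c,lo,hi,5):
    if 140<ce[0]<265 and 190<ce[1]<295:
        ys,xs=np.where(l); print("red",s,ce,onz(c,*ce,.025),[(int(y),int(xs[ys==y].min()),int(xs[ys==y].max())) for y in sorted(set(ys))])
print("pivot guess",onz(c,196,273,.04))
for u,v in((395,210),(460,208),(373,248)): print(dep(c,u,v))
```

```text
or [228 233  11  11  89] [232.80898876 238.24719101] [0.42491706 0.05486148 0.076     ]
red [219 205   6  11  38] [221.15789474 209.05263158] [0.50403055 0.09071926 0.025     ] [(205, 221, 221), (206, 220, 224), (207, 219, 224), (208, 219, 224), (209, 219, 223), (210, 219, 223), (211, 220, 223), (212, 220, 221), (213, 220, 220), (214, 219, 220), (215, 219, 219)]
pivot guess [0.34532787 0.15157361 0.04      ]
[ 0.49083297 -0.34046791  0.03523048]
[ 0.49801082 -0.51241262  0.00264178]
[ 0.39798071 -0.28318541  0.03291708]
```

View pics/crop.png

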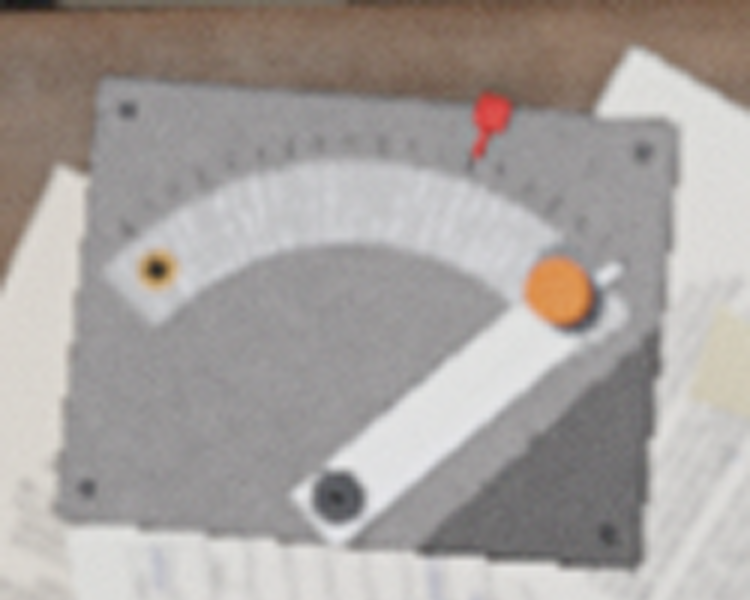

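Run:
```python
from h import *
import pickle
c=pickle.load(open("top.pkl","rb"))
f=lambda x,y,z: onz(c,140+(x+.5)/6-.5,190+(y+.5)/6-.5,z)[:2]
K=onz(c,232.81,238.25,.076)[:2]; H=f(157,269,.018)
P0=f(338,497,.045); P0b=f(338,497,.034)
cor=[f(*p,.014) for p in((100,78),(675,122),(640,568),(60,518))]
ctr=np.mean(cor,0); ax=(cor[0]+cor[1]-cor[2]-cor[3]); ax/=np.linalg.norm(ax); yaw=np.arctan2(ax[1],ax[0])
print("sides",[np.linalg.norm(cor[i]-cor[i-1]) for i in range(4)],"yaw",yaw,ctr)
Pb=ctr-.075*ax
d=K-H; m=(K+H)/2; n=np.array([d[1],-d[0]]);n/=np.linalg.norm(n)
Ph=m-n*np.linalg.norm(d)/2 if (m-n*.09)[0]<m[0] else m+n*.09
print("K",K,"H",H,np.linalg.norm(d),"P:",P0,P0b,Pb,Ph)
M=onz(c,221.158,209.053,.025)[:2]; T=f(474,159,.025)
for P in(P0,P0b,Pb,Ph):
    a=lambda X:np.arctan2(*(X-P)[::-1])
    print("rK",np.linalg.norm(K-P),"aK",a(K),"yaw-45",yaw-np.pi/4,"theta M,T",a(M)-a(K),a(T)-a(K),"r",np.linalg.norm(M-P),np.linalg.norm(T-P))
```

```text
sides [np.float64(0.18611182211405933), np.float64(0.24581182352677297), np.float64(0.18607390668605633), np.float64(0.24553951275165153)] yaw -0.08914575100203148 [0.42151844 0.14507914]
K [0.42491026 0.05485911] H [0.44453242 0.23282381] 0.1790431921815279 P: [0.34651155 0.15075673] [0.34705723 0.15298701] [0.34681625 0.15175622] [0.34526347 0.15370497]
rK 0.12386570261699463 aK -0.8854603164010856 yaw-45 -0.8745439143994798 theta M,T 0.5213103761763275 0.5203601642766451 r 0.1685718581888818 0.1498846283493339
rK 0.12526044783527485 aK -0.9001030315597719 yaw-45 -0.8745439143994798 theta M,T 0.5224608976476326 0.5198339680257238 r 0.1688716550042897 0.1501884981202986
rK 0.12444969031979292 aK -0.8924392101028402 yaw-45 -0.8745439143994798 theta M,T 0.522107812443167 0.5203878025031737 r 0.16864633249679914 0.14996049421004817
rK 0.1269413887061186 aK -0.8925484180394034 yaw-45 -0.8745439143994798 theta M,T 0.5148714123282601 0.5122735648385728 r 0.17080375555232588 0.15212060754714601
```

Pivot ≈ (0.347, 0.152), knob ≈ (0.425, 0.055), and the radius comes out at 124–125 mm as it should. Target angle ≈ 0.52 rad, with the marker point at r ≈ 150–152 mm. The straight line would pass too close to the base, so I'll go via (0.50, -0.30).

>>> step_arm(
  series=[
    {"dp": [5.2,-2.8,0]},
    {"dp": [10.4,-5.6,0]},
    {"dp": [15.6,-8.4,0]},
    {"dp": [20.8,-11.2,0]},
    {"dp": [26.0,-14.0,0]},
    {"dp": [31.2,-16.8,0]},
    {"dp": [36.9,-19.8,0]},
    {"dp": [36.9,-19.8,0]},
  ],
  grip=1,
  newtons=60,
)

```text
schema error: expected keys dp, twist
```

>>> step_arm(
  series=[
    {"dp": [5.2,-2.8,0],"twist": 0},
    {"dp": [10.4,-5.6,0],"twist": 0},
    {"dp": [15.6,-8.4,0],"twist": 0},
    {"dp": [20.8,-11.2,0],"twist": 0},
    {"dp": [26.0,-14.0,0],"twist": 0},
    {"dp": [31.2,-16.8,0],"twist": 0},
    {"dp": [36.9,-19.8,0],"twist": 0},
    {"dp": [36.9,-19.8,0],"twist": 0},
  ],
  grip=1,
  newtons=60,
)

```text
time: 1.1
tool_pos: [0.5026, -0.2969, 0.242]
tcp_rot: [0.985, 0.174, 0.0, -0.0]
contact_force: [0.3, -0.2, 0.6]
finger_gap: 0.0855
```

>>> step_arm(
  series=[
    {"dp": [0.8,-6.0,0],"twist": 0},
    {"dp": [1.6,-11.9,0],"twist": 0},
    {"dp": [2.4,-17.9,0],"twist": 0},
    {"dp": [3.1,-23.8,0],"twist": 0},
    {"dp": [3.9,-29.8,0],"twist": 0},
    {"dp": [4.7,-35.7,0],"twist": 0},
    {"dp": [4.7,-35.7,0],"twist": 0},
    {"dp": [4.7,-35.7,0],"twist": 0},
  ],
)

```text
time: 2.1
tool_pos: [0.4236, 0.0513, 0.2423]
tcp_rot: [0.985, 0.172, -0.0, 0.0]
contact_force: [0.5, -0.4, -0.4]
finger_gap: 0.0855
```

Run:
```python
from h import *
c=capture("side"); cv2.imwrite("pics/side1.png",c["color"][:,:,::-1])
for s,ce,l in blobs(c,(5,120,90),(20,255,255),20): print(s,ce,dep(c,*ce),onz(c,*ce,.066))
K=proj(c,[.425,.055,.066]);print("pred knob",K,"marker",proj(c,[.505,.09,.025]))
u,v=K.astype(int);im=c["color"][max(v-60,0):v+40,u-65:u+65]
cv2.imwrite("pics/side1c.png",cv2.resize(im[:,:,::-1],None,fx=6,fy=6,interpolation=cv2.INTER_CUBIC))
s=sensors.get_state();print(s["tool_pos"],s["tcp_rot"],s["qpos"])
```

```text
[305 180   9  12  92] [308.68478261 185.25      ] [0.42293993 0.03915418 0.07511255] [0.42599953 0.05206705 0.066     ]
[ 86 216   6   9  29] [ 88.10344828 219.96551724] [-0.1919161   0.12305124 -0.00290985] [-0.15890003  0.02773874  0.066     ]
[ 75 221  14  24 138] [ 80.68115942 233.42028986] [-2.02807061e-01  6.27494747e-02 -9.88834299e-05] [-0.17010586 -0.02391806  0.066     ]
[ 87 242  14  20  97] [ 93.8556701  249.50515464] [-0.15953966 -0.01098135 -0.00157853] [-0.1298925  -0.09307761  0.066     ]
[ 71 245  10  18  61] [ 74.67213115 252.21311475] [-0.20941331 -0.00759511 -0.00407677] [-0.17433157 -0.09275755  0.066     ]
[ 70 261  24  44 246] [ 80.3495935 284.5      ] [-1.76168731e-01 -1.35257317e-01  2.94996614e-05] [-0.14576793 -0.20510384  0.066     ]
[164 282  16   8  44] [171.15909091 285.84090909] [ 0.0378713  -0.18536635 -0.00149047] [ 0.05051651 -0.25237718  0.066     ]
[ 96 296  12   7  27] [100.96296296 298.66666667] [-0.12258683 -0.19117334 -0.00139925] [-0.09618358 -0.25760291  0.066     ]
[ 57 308   7   7  22] [ 60.63636364 311.63636364] [-0.21048691 -0.21158829 -
[... 284 characters left out ...]
4551  0.066     ]
[ 43 376   9  11  24] [ 45.375      380.58333333] [-2.11951626e-01 -3.92722022e-01 -3.90134711e-04] [-0.17834432 -0.44117744  0.066     ]
[443 378  14  27  74] [449.10810811 391.18918919] [ 5.54257843e-01 -5.91076498e-01 -1.73893959e-04] [ 0.52308865 -0.62264418  0.066     ]
[ 53 415   8  17  30] [ 57.56666667 422.6       ] [-1.73709159e-01 -4.90370773e-01 -1.47734391e-04] [-0.14344111 -0.53042459  0.066     ]
pred knob [308.09814624 184.71267262] marker [331.79966499 186.31496511]
[0.42382303 0.05070943 0.24230275] [9.85139510e-01 1.71755995e-01 2.23839053e-05 1.53068542e-04] [ 4.82886525e-02  1.66179201e-01  2.07932433e+00 -3.81926525e-04
  8.96006775e-01  1.27409981e+00]
```

View pics/side1c.png

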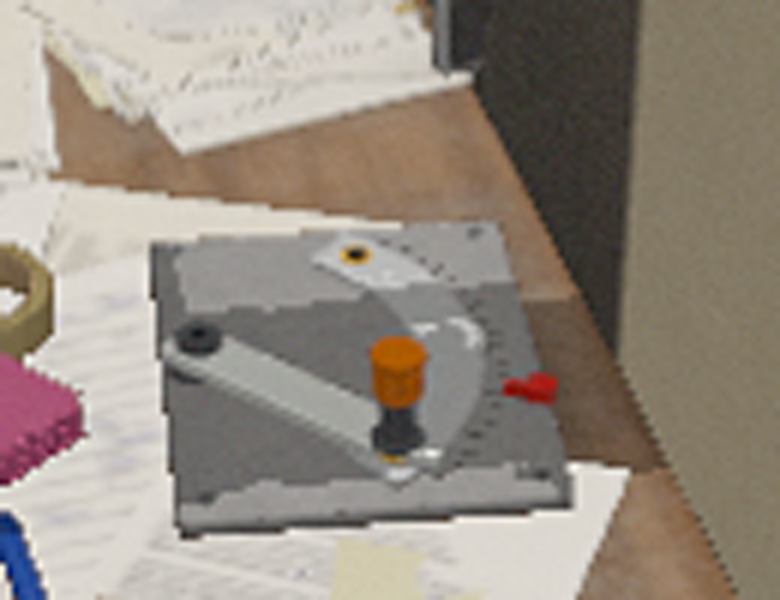

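The side view confirms the knob at pixel (308,185), within 1 px of the prediction, and the marker at (331,187). Above the fence is clear, so I'll descend.

>>> step_arm(
  series=[
    {"dp": [0.25,-0.3,5.0],"twist": 0},
    {"dp": [0.25,-0.3,10.0],"twist": 0},
    {"dp": [0.25,-0.3,14.0],"twist": 0},
    {"dp": [0.25,-0.3,17.0],"twist": 0},
    {"dp": [0.25,-0.3,18.7],"twist": 0},
    {"dp": [0.25,-0.3,18.7],"twist": 0},
    {"dp": [0.25,-0.3,18.7],"twist": 0},
  ],
)

```text
time: 3.02
tool_pos: [0.4254, 0.0545, 0.0558]
tcp_rot: [0.985, 0.171, 0.0, 0.0]
contact_force: [-0.3, -0.8, 0.5]
finger_gap: 0.0857
```

Run:
```python
from h import *
c=capture("side")
im=c["color"][110:215,245:375]
cv2.imwrite("pics/side2c.png",cv2.resize(im[:,:,::-1],None,fx=5,fy=5,interpolation=cv2.INTER_CUBIC))
s=sensors.get_state();print(s["tool_pos"],s["tcp_rot"],s["contact_force"])
```

```text
[0.42556426 0.05469114 0.0559691 ] [9.85190770e-01 1.71460961e-01 5.29781009e-04 7.17351682e-05] [-1.00286685 -0.11708045  0.01595949]
```

View pics/side2c.png

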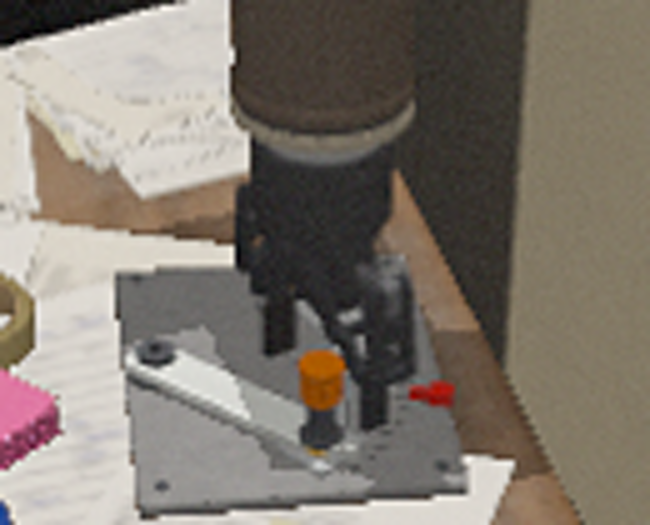

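The knob at crop (322,380) lies between the two fingers at (280,330) and (375,400). I'll close on it.

>>> step_arm(
  series=[
    {"dp": [0,0,0],"twist": 0},
    {"dp": [0,0,0],"twist": 0},
    {"dp": [0,0,0],"twist": 0},
    {"dp": [0,0,0],"twist": 0},
    {"dp": [0,0,0],"twist": 0},
    {"dp": [0,0,0],"twist": 0},
    {"dp": [0,0,0],"twist": 0},
    {"dp": [0,0,0],"twist": 0},
  ],
  grip=0,
  newtons=60,
)

```text
time: 4.08
tool_pos: [0.4256, 0.0553, 0.0556]
tcp_rot: [0.985, 0.172, 0.001, 0.0]
contact_force: [1.0, -1.8, 8.1]
finger_gap: 0.0235
```

Gripped on the 23 mm section with a gap of 23.5 mm. Now I'll pull up.

>>> step_arm(
  series=[
    {"dp": [0,0,-0.4],"twist": 0},
    {"dp": [0,0,-0.8],"twist": 0},
    {"dp": [0,0,-1.2],"twist": 0},
    {"dp": [0,0,-1.6],"twist": 0},
    {"dp": [0,0,-1.9],"twist": 0},
    {"dp": [0,0,-1.9],"twist": 0},
    {"dp": [0,0,-1.9],"twist": 0},
  ],
)

```text
time: 4.95
tool_pos: [0.4249, 0.0553, 0.0742]
tcp_rot: [0.985, 0.172, -0.0, -0.0]
contact_force: [2.6, -3.0, -9.8]
finger_gap: 0.0237
```

Run:
```python
from h import *
c=capture("side")
im=c["color"][140:205,265:355]
cv2.imwrite("pics/side3c.png",cv2.resize(im[:,:,::-1],None,fx=8,fy=8,interpolation=cv2.INTER_CUBIC))
for _ in range(3): 
  s=sensors.get_state();print(s["tool_pos"],s["contact_force"],s["finger_gap"])
```

```text
[0.42488841 0.05531689 0.07420693] [  2.77566596  -2.52301216 -10.27257789] 0.02355966377935151
[0.42488841 0.05531689 0.07420693] [  2.77566596  -2.52301216 -10.27257789] 0.02355966377935151
[0.42488841 0.05531689 0.07420693] [  2.77566596  -2.52301216 -10.27257789] 0.02355966377935151
```

View pics/side3c.png

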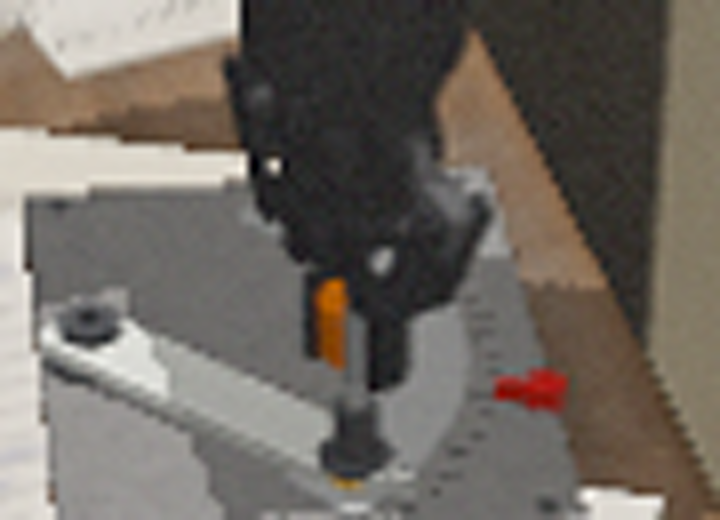

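The pin is out: the tool rose 18.6 mm and the pull reads 10 N, as expected near the stop. The picture shows bare stem between knob and barrel at (350,350). Next I'll work out the arc rows.

Run:
```python
import numpy as np
a=-.888;A=np.array([[.941,.338],[.338,-.941]])
for t in np.arange(1,14)*.04:
    d=.125*np.array([np.cos(a+t)-np.cos(a),np.sin(a+t)-np.sin(a)]); print(round(t,2),np.round(A@d*100,2))
```

```text
0.04 [ 0.47 -0.18]
0.08 [ 0.93 -0.37]
0.12 [ 1.38 -0.58]
0.16 [ 1.83 -0.81]
0.2 [ 2.26 -1.06]
0.24 [ 2.68 -1.32]
0.28 [ 3.1 -1.6]
0.32 [ 3.5 -1.9]
0.36 [ 3.89 -2.22]
0.4 [ 4.26 -2.54]
0.44 [ 4.63 -2.89]
0.48 [ 4.98 -3.25]
0.52 [ 5.31 -3.62]
```

>>> step_arm(
  series=[
    {"dp": [0.47,-0.18,0],"twist": 0},
    {"dp": [0.93,-0.37,0],"twist": 0},
    {"dp": [1.38,-0.58,0],"twist": 0},
    {"dp": [1.83,-0.81,0],"twist": 0},
    {"dp": [2.26,-1.06,0],"twist": 0},
    {"dp": [2.68,-1.32,0],"twist": 0},
    {"dp": [3.1,-1.6,0],"twist": 0},
    {"dp": [3.1,-1.6,0],"twist": 0},
  ],
)

```text
time: 6.0
tool_pos: [0.4489, 0.0812, 0.0743]
tcp_rot: [0.985, 0.172, 0.0, -0.0]
contact_force: [2.9, -1.8, -10.1]
finger_gap: 0.0236
```

Forces are unchanged and the pull is still 10 N. The remaining arc from 0.28 to 0.52 is (2.2, -2.0) cm.

>>> step_arm(
  series=[
    {"dp": [0.4,-0.3,0],"twist": 0},
    {"dp": [0.79,-0.62,0],"twist": 0},
    {"dp": [1.16,-0.94,0],"twist": 0},
    {"dp": [1.53,-1.29,0],"twist": 0},
    {"dp": [1.88,-1.65,0],"twist": 0},
    {"dp": [2.21,-2.02,0],"twist": 0},
    {"dp": [2.21,-2.02,0],"twist": 0},
    {"dp": [2.21,-2.02,0],"twist": 0},
  ],
)

```text
time: 7.0
tool_pos: [0.4626, 0.1074, 0.0743]
tcp_rot: [0.985, 0.172, 0.0, -0.0]
contact_force: [3.6, -1.1, -11.0]
finger_gap: 0.0238
```

Run:
```python
from h import *
import pickle
s=sensors.get_state();K=s["tool_pos"][:2];print(s["tool_pos"],s["contact_force"],s["finger_gap"])
P=np.array([.3467,.152]);print("knob r",np.linalg.norm(K-P),"turn",np.arctan2(*(K-P)[::-1])+.888)
c=capture("side");pickle.dump(c,open("s4.pkl","wb"))
tip=P+(K-P)/np.linalg.norm(K-P)*.15
print("tip pred px",proj(c,[*tip,.028]))
im=c["color"][140:205,265:355]
cv2.imwrite("pics/side4c.png",cv2.resize(im[:,:,::-1],None,fx=8,fy=8,interpolation=cv2.INTER_CUBIC))
c=capture("top")
im=c["color"][190:295,140:265]
cv2.imwrite("pics/top4c.png",cv2.resize(im[:,:,::-1],None,fx=6,fy=6,interpolation=cv2.INTER_CUBIC)[:600,:750])
```

```text
[0.46261155 0.10739271 0.07429576] [  3.63207442  -1.08185276 -10.99523771] 0.02377929332269045
knob r 0.12419862463498041 turn 0.5206313336452256
tip pred px [325.12139498 184.70773143]
```

View pics/side4c.png

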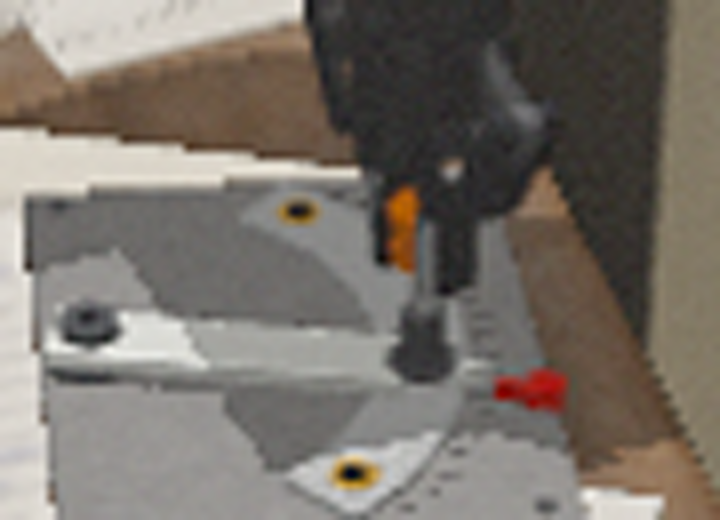

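View pics/top4c.png

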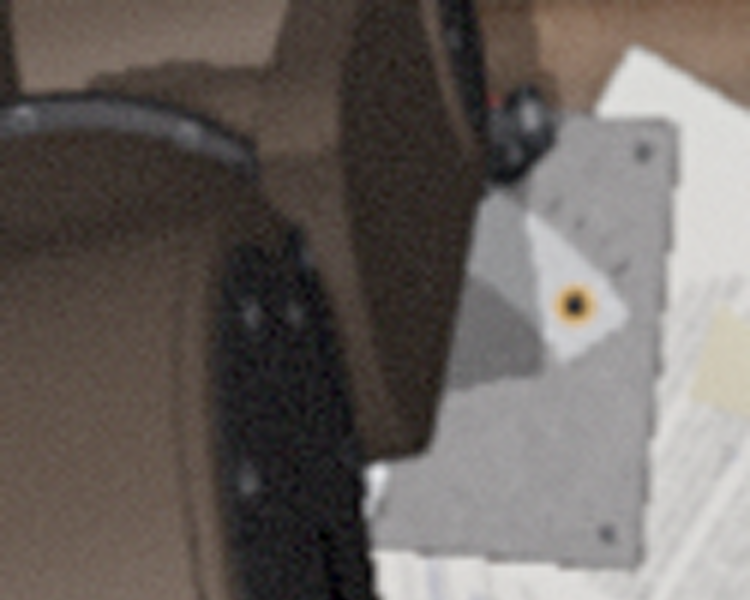

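The side view shows the fence tip at crop (490,372) right beside the marker's point at (497,390). In the top view the arm hides the tip, but locking hole 1 is now exposed at (575,305). I'll cross-check the angle from both.

Run:
```python
from h import *
import pickle
c=pickle.load(open("s4.pkl","rb")); t=pickle.load(open("top.pkl","rb"))
f=lambda x,y,z: onz(c,265+(x+.5)/8-.5,140+(y+.5)/8-.5,z)[:2]
g=lambda x,y,z: onz(t,140+(x+.5)/6-.5,190+(y+.5)/6-.5,z)[:2]
def P(H1,H2):
    d=H1-H2; q=np.array([d[1],-d[0]])/2; m=(H1+H2)/2
    return m+q if (m+q)[0]<m[0] else m-q
ang=lambda X,p:np.arctan2(*(X-p)[::-1])
for n,H1,H2,M in(("side",f(352,474,.018),f(298,211,.018),f(500,390,.025)),("top",g(575,305,.018),g(157,269,.018),g(474,159,.025))):
    p=P(H1,H2); print(n,"span",np.linalg.norm(H1-H2),"P",p,"a0",ang(H1,p),"marker",ang(M,p)-ang(H1,p),np.linalg.norm(M-p))
    if n=="side":
        for X in(f(488,372,.028),f(420,372,.034)): print("fence",ang(X,p)-ang(H1,p),np.linalg.norm(X-p))
    K=sensors.get_state()["tool_pos"][:2]; print("knob",ang(K,p)-ang(H1,p))
hsv=[ (b[0],onz(c,*b[1],.025)[:2]) for b in blobs(c,(0,130,80),(5,255,255),10) if 300<b[1][0]<350 and 170<b[1][1]<200]; print(hsv)
```

```text
side span 0.1769061488826232 P [0.34786158 0.15113345] a0 -0.8936698239134572 marker 0.44369573245604055 0.1564111783974089
fence 0.48390140012350347 0.15079245627990776
fence 0.37972112977452255 0.12831336015301784
knob 0.5286529279020598
top span 0.1773686051858828 P [0.34684404 0.15416765] a0 -0.8929083784405759 marker 0.5058953328910096 0.1508281095370194
knob 0.5081031122792725
[(array([327, 186,   9,   5,  35], dtype=int32), array([0.50123402, 0.08105826]))]
```

The top camera and arm kinematics put the fence at 0.508–0.52 rad and the marker at 0.506–0.52. The side view is strongly foreshortened along y, but it still puts them within about 0.02–0.04 rad (3–6 mm), inside tolerance. The grip is holding at 23.8 mm and the pull is 11 N. I'll settle briefly, recheck, and hand in.

>>> step_arm(
  series=[
    {"dp": [-0.1,0.1,0],"twist": 0},
    {"dp": [-0.1,0.1,0],"twist": 0},
    {"dp": [-0.1,0.1,0],"twist": 0},
    {"dp": [-0.1,0.1,0],"twist": 0},
  ],
)

```text
time: 7.6
tool_pos: [0.462, 0.106, 0.0743]
tcp_rot: [0.985, 0.172, 0.0, 0.0]
contact_force: [3.6, -1.6, -9.3]
finger_gap: 0.0241
```

Run:
```python
from h import *
s=sensors.get_state();print(s["time"],s["tool_pos"],s["contact_force"],s["finger_gap"])
if abs(s["finger_gap"]-.0237)<.001 and s["contact_force"][2]<-8: job.sign_off(); print("signed")
```

```text
7.6 [0.46202644 0.10604623 0.07429709] [ 3.62083224 -1.64732366 -9.27741167] 0.02407690434295268
the job is handed in; nothing more can be done
signed
```

I gripped the orange knob, pulled the pin up about 18.6 mm, swung the fence about 0.51 rad to the red marker, and handed in at 7.6 s still holding it. No verdict was reported.

- **Grip and pin:** the last reading showed a finger gap of 24 mm on the 23 mm knob and a pull of 9.3 N. That fits the pin being held near its stop, but I had no direct reading of the pin's lift.
- **Fence at the marker:** the top camera with the arm's position put the fence within about 1–2 mm of the marker.
- **Disagreement:** the side view suggested the fence was 3–6 mm past the marker, still inside the 8 mm limit. That view is poor in this direction, so I trusted the top view. I backed off about 1.4 mm as a compromise and did not take another picture afterwards.
- **Marker and other objects:** the marker showed no visible shift in the side view. The arm crossed well above the mug, dispenser and pen pot, though I did not measure them again at the end.

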